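# Reset the locked stop of a sanding jig against its workpiece

### The arm

A 7-joint arm with a two-finger parallel gripper is mounted at the origin on the work surface. World frame = base frame: x ahead of the robot, y to its left, z up, the work surface at z = 0. Lengths are in m, angles in rad, forces in N, time in s.
With the tool pointing down it reaches from about 0.4 to 0.875 m from the base axis. Payload 6.5 kg.
Tool frame: the origin (TCP) lies on the centre line of the jaws, within the pads' length; the fingertips stand 22 mm ahead of it and the grasp point (between the pads) lies 3 mm ahead of it; z points along the fingers, y is the line along which they close (so a half turn about z gives the same grasp; the last joint's range is limited). The gripper opens to 85 mm and grips with 20 to 120 N. Pads are 22 mm wide; open, the fingers measure 114 mm over their backs; the gripper's body (76 mm by 85 mm) begins 54 mm behind the grasp point. The pads swing forward as they close: fully open they stand 13 mm farther back than shut.
Start: joints at [-1.33, 0.536, -0.004, 1.538, 0.003, 1.067, -0.071], TCP at [0.196, 0.62, 0.253] pointing down, gripper open.
Joint ranges: [-2.7, 2.7], [-0.37, 2.16], [-1.27, 1.26], [0.24, 2.4], [-1.31, 4.45], [0.19, 1.91], [-2.76, 2.76]. Speed limits (rad/s): [2.39, 2.39, 3.14, 3.14, 3.14, 3.14, 3.14].

### API

Orientations are given as [roll, pitch, yaw] about the fixed x, y, z axes, in that order (R = Rz(yaw) Ry(pitch) Rx(roll)).
In Python, from bench import bot, imaging, hand_in gives the robot as it stands.
- The arm moves only by the tool move_arm, never from a script. Its argument "commands" is a list that holds one entry, the list of rows, each a list of 5 numbers: the finger opening in cm, from 0 to 8.54, then the shift along the tool's x, y, z in cm, then the turn about the tool's z in rad. A call has exactly 10 rows; each row shifts and turns the commanded pose from where the row before left it, along the tool's axes as they then stand; what a row does not reach is not made up. A row lasts 1/12 s, in which the tool goes at most 41.7 mm and 7.16 degrees, less where a joint would pass 70% of its speed; a pose out of reach is approached as far as the arm can. A call is refused whole if a number of a shift passes 4.17 or a number of a turn 0.125, either way. A call with a gripper value outside its range is refused whole. The fingers move at their own pace and stop on an object; the grip force is fixed at half the most. Time passes only in rows, so rows that do not move let the fingers close, or fill a call up. It gives the time, the measured TCP pose, the force, the opening and the grip force at its end, in the units of the state.
- bot.read_state(): the state, without advancing time (a new reading comes with each control period).
- imaging.grab_frame(name): name is "scene" or "top"; returns (picture, depth): 420x560x3 uint8, blue, green, red; 420x560 float32, m along the optical axis (not along the pixel's ray), 0 where there is no reading.
- imaging.camera_info(name): a dict with "fx", "fy", "cx", "cy" (pixels), "D" ([k1, k2, p1, p2, k3] as OpenCV has them; the pictures are not rectified), "position" and "orientation" of the camera in the world. Camera axes: x right, y up, looking along -z (the intrinsics and any distortion apply to the point x, -y, -z); pixel columns grow to the right and rows downward; lengths in m; the calibration is good to about 2 mm. A picture is of the moment at which its call begins. camera_info takes no time and is no camera call.
- hand_in(): hands the job in; it is judged then, once.
The state is a dict: "time": time; "joints": joint angles; "qd": joint speeds; "tau": joint torques, N m; "tcp_pos": TCP position; "orientation": TCP orientation; "force": force on the tool from outside, world axes, zero at the start; "moment": the same for the moment, N m; "width": finger opening in m; "grasp_force": force on a finger pad.
Only numpy, scipy, OpenCV 4.12 (cv2) and the standard library are available. Lean on these libraries where they do the work, as an engineer would, in place of code of your own. Each camera call takes 0.05 s, during which the arm holds its last target. There are 200 camera calls.

### The job

The wooden block on the sanding jig is loose. Loosen the lock ring under the adjuster, turn the adjuster clockwise until the stop bar has pushed the block up against the sprung fence pad and holds it there snugly (a light press, well short of bottoming the pad's spring), then swing the lock ring back until it is tight and let go. Do not wrench the adjuster round while the ring is tight, and leave the other things on the bench where they are.

Things in the scene. Friction and masses are not known exactly. Their poses are not given: they have to be found in the camera images.
- jig: Sanding jig, fixed to the bench: plywood board 170 x 300 x 12 mm with a grey cast housing (70 x 70 mm, top 52 mm above the bench) near its -y end and a wooden fence (100 x 18 mm, top 54 mm above the bench) near its +y end. Origin on the bench under the board; x across the jig, y the way the stop bar travels from housing to fence, z up.
- pad_place (a point): Fixed mark on the jig, 29 mm above the bench, at the nominal place of the sprung pad's face (jig y = 90 mm). The pad, light wood, 70 x 30 mm, stands in front of the fence on springs: 5 N per mm, 4 mm of travel, then it bottoms. The fence is screwed on anew for each job, so the free pad's face really lies up to 6 mm nearer or farther in y; that is not measured.
- block: Loose dark wooden block, 50 (x) x 60 (y) x 34 mm tall, about 0.09 kg, standing on the jig's board between stop bar and fence pad with clearance to both at the start. Origin at the centre of its underside; its y axis lies nearly along the jig's y.
- stop_bar: Steel bar sliding out of the housing along the jig's +y, 12 mm per rad of the adjuster. Its end plate (36 mm wide, 15 to 41 mm above the bench) pushes the block. Origin at bench level in the plane of the plate's front face: its y in the jig's frame is 12 mm x adjuster. Snug means 3 to 14 N on the block (0.6 to 2.8 mm of pad compression; aim for 8 N); over 18 N damages it.
- adjuster (a joint): Turn of the adjuster in rad, 0 to 3.4, growing CLOCKWISE seen from above as the bar comes out; starts at 0.2 to 1.2 and needs 0.8 to 3 more, so regrasp. Ring loose: it turns against a steady 0.18 N m (plus slight drag) and stays where left; each newton at the block adds 0.012 N m, so 8 N feels like 0.1 N m above the free turning. Ring tight: clamped, 0.9 N m or more.
- adjuster_grip (a point): Point on the adjuster's axis at gripping height, 96 mm above the bench. The adjuster is a black wing knob: an upright bar 48 mm long, 12 mm thick, 78 to 110 mm above the bench, on a 34 mm disc (72 to 78 mm). This frame turns with the knob: x along the bar's 48 mm, y across its 12 mm, z up.
- lock_axis (a point): Fixed point on the upright common axis of lock ring and adjuster (jig x = 0, y = -60 mm), at the ring's top, 64 mm above the bench. The dark steel ring, 50 mm in diameter, lies under the adjuster, 54 to 64 mm above the bench.
- lock (a joint): Turn of the lock ring in rad: 0 is tight, at its end stop (starts so); grows COUNTER-CLOCKWISE seen from above as it is loosened, to 1.5. Moving it takes 0.32 N m (4 N at the pin); the clamp bites from about 0.2 down and the torque rises to 0.55 N m (7 N at the pin) at 0. It springs back 0.01 to 0.02 when let go. Below 0.06 is tight, above 0.9 is loosened.
- lock_pin (a point): Top centre of the lock ring's handle pin, 104 mm above the bench: an upright steel pin 12 mm in diameter, at the end of a flat arm 12 mm wide (55 to 63 mm above the bench), 78 mm from the axis. When tight the handle points 200 degrees from the jig's x axis (counter-clockwise from above); nothing stands in its swing.
- bolt: Bystander: steel plug, 16 mm across, 26 mm tall, standing on the jig's board beside the block. Origin at its foot.
- sanding_block: Bystander: cork sanding block, 110 x 60 x 32 mm, beyond the jig. Origin under its centre.
- glue: Bystander: yellow glue bottle, 56 mm across, 130 mm tall, beyond the jig. Origin under its centre.
- jar: Bystander: jar, 60 mm across, 70 mm tall, beyond the jig. Origin under its centre.
- brush: Bystander: bench brush, 200 mm long, lying on the robot's side of the jig.
- screwdriver: Bystander: screwdriver, 200 mm long, lying off the jig's housing end.
- wedge_stick: Bystander: wooden stick, 160 x 26 x 12 mm, lying off the jig's fence end. Origin under its centre.
Not all that is in view belongs to the job. There is more than one size of the block; the job needs the middle-sized.

How it is judged:
By the outcome, as a careful person would: the job done as asked, in the order asked, and still so for the second after the job is handed in, with the robot touching nothing.
It also fails if it takes over 72 s, if anything falls off the work surface, if the arm or the gripper's body presses on something with over 40 N, if the wrist force passes 120 N, or if a joint passes its speed limit or range.

## Working session

There is one attempt and no reset: what is moved stays moved. The work goes in short steps, Python scripts to look and compute and a tool call to move; the robot and the scene stay as the last step left them, time stands still between calls to the robot, and variables do not carry over. Pictures are saved under pics/ and viewed, at most 10 in all, crops included, and the job is handed in when it is done.

Besides the shell and the picture viewer there is one more tool, called after "Emit:" as name(argument=value, ...), one argument or row to a line, values as JSON. move_arm: Moves the arm, as the interface text tells. Its arguments: {"type":"object","properties":{"commands":{"type":"array"}},"required":["commands"]}

```bash
mkdir -p pics
cat > h.py <<'E'
import numpy as np, cv2
from scipy.spatial.transform import Rotation as R
from bench import bot, imaging, hand_in
def cam(n):
    c=imaging.camera_info(n); K=np.array([[c['fx'],0,c['cx']],[0,c['fy'],c['cy']],[0,0,1.]])
    o=np.array(c['orientation'],float)
    M=o if o.shape==(3,3) else (R.from_euler('xyz',o) if o.size==3 else R.from_quat(o)).as_matrix()
    return K,np.array(c['D'],float),np.array(c['position']),M
def ray(n,uv):
    K,D,p,M=cam(n); q=cv2.undistortPoints(np.array(uv,float).reshape(-1,1,2),K,D).reshape(-1,2)
    return p,np.c_[q[:,0],-q[:,1],-np.ones(len(q))]@M.T
def onz(n,uv,z):
    p,d=ray(n,uv); return p+d*((z-p[2])/d[:,2])[:,None]
def proj(n,P):
    K,D,p,M=cam(n); q=(np.atleast_2d(P)-p)@M; q=q*[1,-1,-1]
    return cv2.projectPoints(q,np.zeros(3),np.zeros(3),K,D)[0].reshape(-1,2)
def cloud(n,dep):
    h,w=dep.shape; u,v=np.meshgrid(np.arange(w),np.arange(h))
    p,d=ray(n,np.c_[u.ravel(),v.ravel()]); return (p+d*dep.reshape(-1,1)).reshape(h,w,3)
E
python3 - <<'E'
from h import *
for n in ('scene','top'):
    print(n,imaging.camera_info(n))
    p,d=imaging.grab_frame(n); cv2.imwrite(f'pics/{n}0.png',p); np.save(f'{n}0.npy',d)
print(bot.read_state())
E
```

```text
scene {'fx': 485.560723764381, 'fy': 485.560723764381, 'cx': 274.8605495960931, 'cy': 208.3212241243389, 'D': array([0.00540067, 0.        , 0.        , 0.        , 0.        ]), 'position': array([1.23223921, 0.45481101, 0.5896102 ]), 'orientation': array([ 1.01615208, -0.01282222,  2.08874731])}
top {'fx': 517.7860425430204, 'fy': 517.7860425430204, 'cx': 278.64143763529506, 'cy': 206.277780103223, 'D': array([-0.15427787,  0.        ,  0.        ,  0.        ,  0.        ]), 'position': array([0.399727  , 0.06936067, 1.2332286 ]), 'orientation': array([ 0.14735778,  0.02176607, -1.55108801])}
{'time': 0.1, 'joints': array([-1.33016261,  0.53712669, -0.00446188,  1.53877974,  0.00260192,
        1.06726318, -0.07116787]), 'qd': array([ 0.00044565, -0.00145447,  0.00084333, -0.00397091,  0.00158354,
       -0.00123543, -0.00100233]), 'tau': array([ 2.01203220e-03, -5.84565139e+01,  1.05153937e+00, -2.59774268e+01,
        1.25864762e-02,  4.55783185e-03,  9.96631684e-06]), 'tcp_pos': array([0.19616454, 0.61913586, 0.25247481]), 'orientation': array([-3.14002506e+00,  1.05739652e-04,  2.83488380e+00]), 'force': array([-0.281997 ,  0.0032568,  0.304105 ]), 'moment': array([ 0.00526377, -0.04233609,  0.04687152]), 'grasp_force': 0.0, 'width': 0.08533849076006003}
```

View pics/scene0.png

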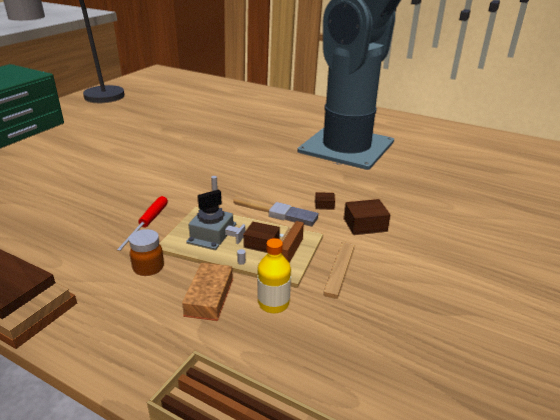

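View pics/top0.png

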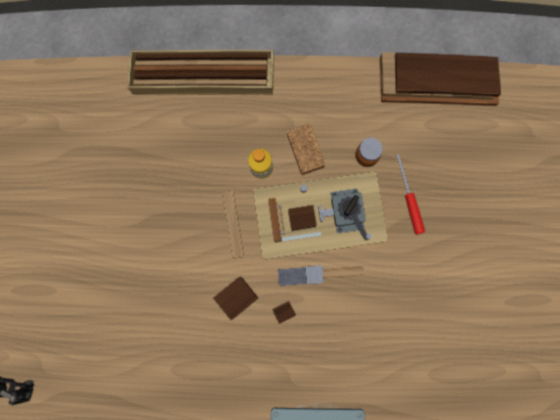

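The scene view shows the jig at about (240,240), with the adjuster at (210,200) and the pin behind it at (214,183). In the top view, the board corners are near (255,187), (378,174), (386,240) and (262,258). The housing is at (348,210), the handle points towards (368,237), and the jig block is at (302,217). A bigger and a smaller block lie off the jig.

Run:
```python
from h import *
p=cv2.imread('pics/top0.png'); d=np.load('top0.npy'); C=cloud('top',d)
z=C[...,2]; print('z bench',np.median(z[280:300,100:200]),z[280:300,100:200].std())
roi=np.zeros(z.shape,bool); roi[165:265,245:395]=1
m=roi&(z>0.007)&(z<0.6)
n,l,s,_=cv2.connectedComponentsWithStats(m.astype('uint8')); k=1+s[1:,4].argmax()
m=l==k
# board: top-plane pixels
b=m&(z<0.018); hull=cv2.convexHull(np.argwhere(m)[:,::-1].astype('f4'))
box=cv2.minAreaRect(C[b][:,:2].astype('f4')); print('board',box,s[k]); 
cn=cv2.boxPoints(box);print(cn)
q=m&(z>0.09); print('high',q.sum())
for v,u in np.argwhere(q): print(u,v,(C[v,u]*1000).round().astype(int),p[v,u],end=' | ')
cv2.imwrite('pics/crop.png',cv2.resize(p[165:265,245:395],None,fx=5,fy=5,interpolation=cv2.INTER_CUBIC))
```

```text
z bench -0.0008547022118301495 0.06753518106061954
board ((0.5620326399803162, 0.0006514638662338257), (0.17087535560131073, 0.30130839347839355), 9.200908660888672) [ 253  172  135   88 8544]
[[ 0.45360506  0.13570608]
 [ 0.5017834  -0.1617256 ]
 [ 0.6704602  -0.13440315]
 [ 0.6222819   0.16302852]]
high 153
355 195 [595 -71 105] [62 61 59] | 356 195 [595 -74 103] [68 65 62] | 354 196 [591 -68 112] [49 47 47] | 355 196 [592 -70 110] [39 40 43] | 356 196 [592 -73 105] [41 42 44] | 357 196 [591 -75 111] [55 54 53] | 358 196 [593 -78 104] [79 77 72] | 353 197 [590 -66 109] [50 49 46] | 354 197 [589 -68 109] [35 37 38] | 355 197 [589 -70 111] [37 38 42] | 356 197 [590 -73 109] [41 42 45] | 357 197 [589 -75 111] [43 45 47] | 358 197 [590 -77 109] [63 62 59] | 353 198 [587 -66 108] [36 36 37] | 354 198 [588 -69 107] [39 41 45] | 355 198 [588 -71 107] [42 44 48] | 356 198 [588 -73 108] [39 43 46] | 357 198 [587 -75 110] [46 45 48] | 358 198 [588 -78 105] [65 63 58] | 352 199 [585 -64 110] [34 34 35] | 353 199 [584 -66 112] [33 34 38] | 354 199 [585 -68 108] [37 41 42] | 355 199 [585 -71 10
[... 4000 characters left out ...]
-98 101] [142 131 128] | 368 236 [ 504 -100  105] [152 141 136] | 369 236 [ 504 -102  106] [153 142 138] | 370 236 [ 505 -105  101] [154 150 148] | 371 236 [ 505 -107   99] [143 152 161] | 366 237 [503 -96  96] [96 92 91] | 367 237 [502 -97 106] [129 121 119] | 368 237 [502 -99 106] [144 134 132] | 369 237 [ 502 -102  104] [149 140 140] | 370 237 [ 502 -104  103] [149 149 151] | 371 237 [ 502 -106  107] [136 153 164] | 366 238 [501 -97  92] [75 77 80] | 367 238 [500 -98 103] [102 101 102] | 368 238 [ 500 -100  103] [124 123 124] | 369 238 [ 500 -101  108] [129 135 139] | 370 238 [ 500 -105  101] [132 149 159] | 368 239 [ 498 -101   96] [ 97 117 129] | 369 239 [ 499 -104   93] [112 139 154] |
```

View pics/crop.png

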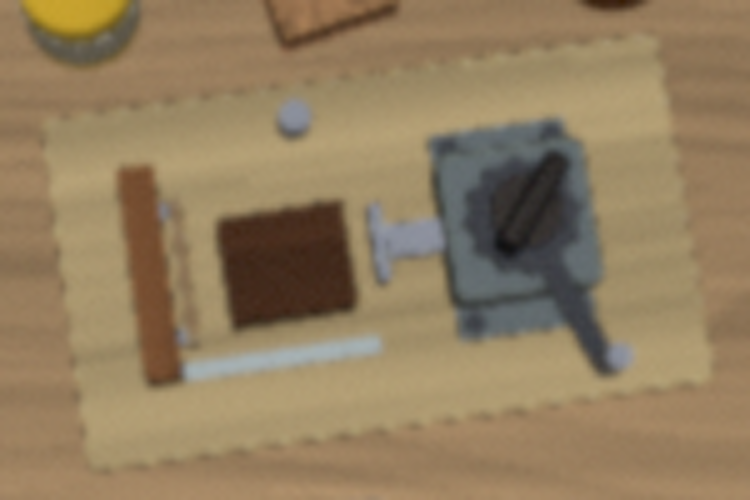

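The crop shows the fence on the left (135–180), pad at x≈185 and block at 220–355. The stop plate is at x≈380, the knob bar runs (505,245)–(560,155), and the lock handle reaches the pin at (615,355). I'll refine the axis and pin from both views.

```bash
cat >> h.py <<'E'
def tri(a,b):
    A=[];B=[]
    for n,uv in (('top',a),('scene',b)):
        p,d=ray(n,[uv]); d=d[0]/np.linalg.norm(d[0]); P=np.eye(3)-np.outer(d,d); A.append(P);B.append(P@p)
    return np.linalg.lstsq(np.vstack(A),np.hstack(B),rcond=None)[0]
E
python3 - <<'E'
from h import *
out={}
for n in ('top','scene'):
    p=cv2.imread(f'pics/{n}0.png').max(2); C=cloud(n,np.load(f'{n}0.npy'))
    for nm,c,r,zr in (('knob',(.572,-.063),.035,(.098,.118)),('pin',(.504,-.101),.02,(.085,.115)),('bar',(.559,.008),.03,(.02,.06)),):
        m=(np.hypot(C[...,0]-c[0],C[...,1]-c[1])<r)&(C[...,2]>zr[0])&(C[...,2]<zr[1])
        vu=np.argwhere(m); uv=vu[:,::-1].mean(0); P=C[m]; e=np.linalg.eigh(np.cov((P[:,:2]).T))[1][:,1]
        print(n,nm,m.sum(),uv,P.mean(0).round(4),np.ptp(P,axis=0).round(3),'ang',np.degrees(np.arctan2(e[1],e[0])))
        if nm=='pin': t=vu[vu[:,0]<=vu[:,0].min()+2]; print('  toprows',t[:,::-1].mean(0), onz(n,[t[:,::-1].mean(0)],.104))
        out[n,nm]=uv
print('block');
p=cv2.imread('pics/top0.png'); C=cloud('top',np.load('top0.npy'))
m=(C[...,2]>.038)&(C[...,2]<.054)&(p.max(2)<90)&(C[...,1]>-.01)&(C[...,1]<.09)&(abs(C[...,0]-.55)<.06)
print(m.sum(),cv2.minAreaRect(C[m][:,:2].astype('f4')))
for n in ('top','scene'): print(n,proj(n,[[.5725,-.063,.11],[.504,-.1015,.104]]))
p=cv2.imread('pics/scene0.png'); cv2.imwrite('pics/sc.png',cv2.resize(p[170:275,165:325],None,fx=5,fy=5,interpolation=cv2.INTER_CUBIC))
E
```

```text
top knob 123 [351.32520325 204.95934959] [ 0.5718 -0.0626  0.1081] [0.045 0.031 0.015] ang 149.89536076073068
top pin 29 [368.4137931  236.44827586] [ 0.5036 -0.1011  0.1012] [0.011 0.011 0.02 ] ang 133.61945425178322
  toprows [368.6 235.2] [[ 0.5060873  -0.10106158  0.104     ]]
top bar 287 [315.56794425 214.61672474] [0.558  0.0127 0.0413] [0.049 0.059 0.03 ] ang 105.52512879561318
scene knob 192 [208.640625   195.66145833] [ 0.5773 -0.061   0.1065] [0.044 0.033 0.015] ang 148.69195679356378
scene pin 59 [213.59322034 180.76271186] [ 0.5085 -0.0994  0.0969] [0.012 0.014 0.021] ang 116.55306514652744
  toprows [213.5   177.125] [[ 0.50586915 -0.10106876  0.104     ]]
scene bar 350 [243.56285714 231.94571429] [0.566  0.0114 0.0389] [0.049 0.058 0.029] ang 104.02806037100513
block
511 ((0.5507284998893738, 0.04463813453912735), (0.04855412617325783, 0.056649137288331985), 10.171173095703125)
top [[351.61640383 204.52718338]
 [368.80167425 236.15260513]]
scene [[209.19767033 192.81644691]
 [213.85400084 176.71780018]]
```

View pics/sc.png

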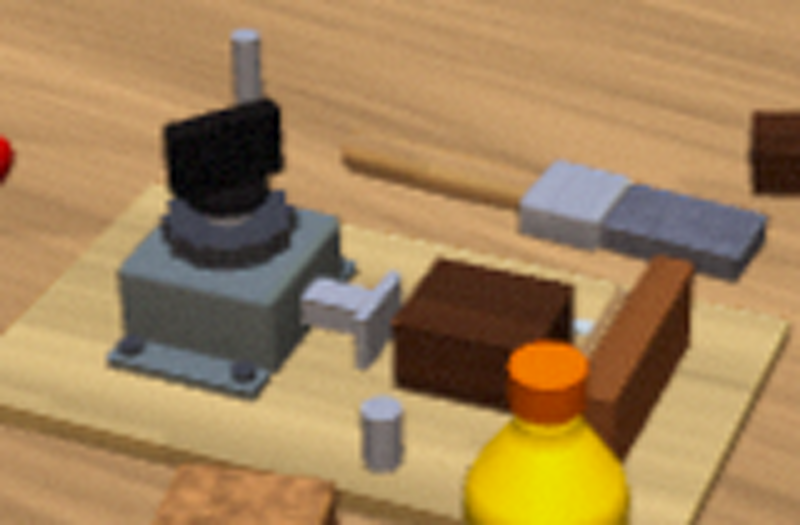

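The scene crop shows the knob wing at (225,150), the pin top at (245,37), the plate at (380,310) and the block at (485,330). The pin is about (0.5045,-0.101), the axis about (0.5725,-0.063) and the jig yaw 9.2°. I'm moving to above the pin.

Emit:
move_arm(
  commands=[
    [[4,-2.56,-2.97,0,0],[4,-2.56,-2.97,0,0],[4,-2.56,-2.97,0,0],[4,-2.56,-2.97,0,0],[4,-2.56,-2.97,0,0],[4,-2.56,-2.97,0,0],[4,-2.56,-2.97,0,0],[4,-2.56,-2.97,0,0],[4,-2.56,-2.97,0,0],[4,-2.56,-2.97,0,0]],
  ],
)

```text
time: 0.93
tcp_pos: [0.3508, 0.2572, 0.2532]
orientation: [-3.142, -0.0, 2.835]
force: [0.7, 0.6, 0.8]
width: 0.0402
grasp_force: 0.0
```

Emit:
move_arm(
  commands=[
    [[4,-2.56,-2.97,0,0],[4,-2.56,-2.97,0,0],[4,-2.56,-2.97,0,0],[4,-2.56,-2.97,0,0],[4,-2.56,-2.97,0,0],[4,-2.56,-2.97,0,0],[4,-2.56,-2.97,0,0],[4,-2.56,-2.97,0,0],[4,-2.56,-2.97,0,0],[4,-2.56,-2.97,0,0]],
  ],
)

```text
time: 1.77
tcp_pos: [0.5052, -0.1031, 0.2532]
orientation: [3.142, -0.0, 2.835]
force: [1.4, 1.2, 0.8]
width: 0.0402
grasp_force: 0.0
```

Emit:
move_arm(
  commands=[
    [[4,0,0,0,0.117],[4,0,0,0,0.117],[4,0,0,0,0.117],[4,0,0,0,0.117],[4,0,0,0,0.117],[4,0,0,0,0.117],[4,0,0,0,0.117],[4,0,0,0,0.117],[4,0,0,0,0.117],[4,0,0,0,0.117]],
  ],
)

```text
time: 2.6
tcp_pos: [0.5047, -0.1011, 0.253]
orientation: [-3.141, -0.0, 1.659]
force: [-0.4, -0.4, 0.1]
width: 0.0398
grasp_force: 0.0
```

Emit:
move_arm(
  commands=[
    [[4,0,0,0,0.117],[4,0,0,0,0.117],[4,0,0,0,0.117],[4,0,0,0,0.117],[4,0,0,0,0.117],[4,0,0,0,0.117],[4,0,0,0,0.117],[4,0,0,0,0.117],[4,0,0,0,0.117],[4,0,0,0,0.117]],
  ],
)

```text
time: 3.43
tcp_pos: [0.5048, -0.101, 0.2531]
orientation: [-3.141, 0.0, 0.489]
force: [-0.6, 0.4, -0.1]
width: 0.0399
grasp_force: 0.0
```

Emit:
move_arm(
  commands=[
    [[4,0,0,2.2,-0.02],[4,0,0,2.2,0],[4,0,0,2.2,0],[4,0,0,2,0],[4,0,0,2,0],[4,0,0,1.5,0],[4,0,0,1.5,0],[4,0,0,1,0],[4,0,0,0.9,0],[4,0,0,0,0]],
  ],
)

```text
time: 4.27
tcp_pos: [0.5042, -0.101, 0.097]
orientation: [-3.14, 0.002, 0.515]
force: [-1.0, -0.1, 0.2]
width: 0.0398
grasp_force: 0.0
```

Emit:
move_arm(
  commands=[
    [[1,0,0,0,0],[1,0,0,0,0],[1,0,0,0,0],[1,0,0,0,0],[1,0,0,0,0],[1,0,0,0,0],[1,0,0,0,0],[1,0,0,0,0],[1,0,0,0,0],[1,0,0,0,0]],
  ],
)

```text
time: 5.1
tcp_pos: [0.5056, -0.1014, 0.099]
orientation: [3.141, -0.001, 0.515]
force: [-0.6, -0.7, 6.4]
width: 0.0108
grasp_force: 34.1
```

Emit:
move_arm(
  commands=[
    [[1,0.02,0.47,0,-0.06],[1,0.04,0.78,0,-0.1],[1,0.05,0.94,0,-0.12],[1,0.05,0.94,0,-0.12],[1,0.05,0.94,0,-0.12],[1,0.05,0.94,0,-0.12],[1,0.05,0.94,0,-0.12],[1,0.05,0.94,0,-0.12],[1,0.05,0.94,0,-0.12],[1,0.05,0.94,0,-0.12]],
  ],
)

```text
time: 5.93
tcp_pos: [0.5778, -0.1409, 0.099]
orientation: [-3.14, -0.002, 1.64]
force: [-4.1, 4.3, 9.6]
width: 0.0107
grasp_force: 34.5
```

Run:
```python
from h import *
s=bot.read_state(); print(s['tcp_pos'],s['orientation'],s['force'],s['moment'],s['width'],s['joints'])
v=s['tcp_pos'][:2]-[.5725,-.063]; print(np.hypot(*v),np.arctan2(v[1],v[0])+2*np.pi-np.radians(209.2))
```

```text
[ 0.57778197 -0.14085459  0.09899094] [-3.14004084e+00 -1.72884198e-03  1.64041252e+00] [-4.10803424  4.27266553  9.62464593] [ 0.77176522  1.08993209 -0.00248735] 0.010686743158705516 [-0.1328463   0.68413527  0.41158111  1.80667908 -0.38922892  0.73354991
  0.55920899]
0.07803355802632729 1.1289003735221805
```

Emit:
move_arm(
  commands=[
    [[4,0,0,0,0],[4,0,0,0,0],[4,0,0,0,0],[4,0,0,-1,0],[4,0,0,-2.5,0],[4,0,0,-2.5,0],[4,1.95,0,0,0],[4,1.95,0,0,0],[4,1.95,0,0,0],[4,1.95,0,0,0]],
  ],
)

```text
time: 6.77
tcp_pos: [0.5729, -0.0627, 0.1591]
orientation: [3.141, 0.0, 1.633]
force: [0.9, -0.6, -0.6]
width: 0.0398
grasp_force: 0.0
```

Emit:
move_arm(
  commands=[
    [[4,0,0,0,-0.121],[4,0,0,0,-0.121],[4,0,0,0,-0.121],[4,0,0,0,-0.121],[4,0,0,0,-0.121],[4,0,0,0,-0.121],[4,0,0,0,-0.121],[4,0,0,0,-0.121],[4,0,0,0,0],[4,0,0,0,0]],
  ],
)

```text
time: 7.6
tcp_pos: [0.573, -0.0638, 0.1587]
orientation: [3.142, 0.0, 2.598]
force: [-0.2, 0.2, 0.6]
width: 0.0402
grasp_force: 0.0
```

Run:
```python
from h import *
s=bot.read_state(); print(s['tcp_pos'],s['orientation'],s['force'],s['moment'],s['width'],s['joints'])
p,d=imaging.grab_frame('scene'); cv2.imwrite('pics/sc2.png',cv2.resize(p[140:275,165:325],None,fx=4,fy=4,interpolation=cv2.INTER_CUBIC))
```

```text
[ 0.57298816 -0.06375492  0.15872893] [3.14156723e+00 1.48845046e-04 2.59807936e+00] [-0.1770071   0.23096875  0.5560512 ] [ 0.03986419 -0.00967012 -0.00837025] 0.040247821113076926 [-0.128086    0.53767926  0.21443965  1.8227985  -0.15290309  0.79697309
  1.19138964]
```

View pics/sc2.png

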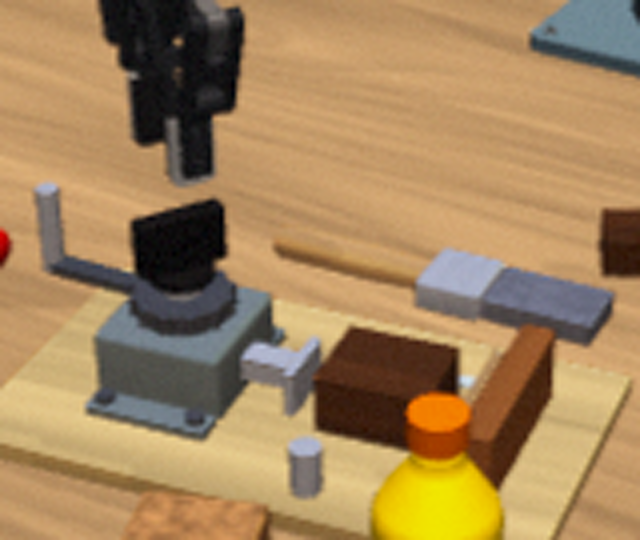

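The lock handle now points away from its tight place, the pin is at (47,190) in the crop, and the gripper stands above the wing with the finger at (190,165). I'm descending and gripping.

Emit:
move_arm(
  commands=[
    [[4,0,0,1.2,-0.01],[4,0,0,1.2,0],[4,0,0,1.2,0],[4,0,0,1.0,0],[4,0,0,0.7,0],[4,0,0,0.3,0],[4,0,0,0,0],[0.8,0,0,0,0],[0.8,0,0,0,0],[0.8,0,0,0,0]],
  ],
)

```text
time: 8.48
tcp_pos: [0.5735, -0.0639, 0.103]
orientation: [3.142, 0.001, 2.613]
force: [-0.5, -0.9, 0.1]
width: 0.0109
grasp_force: 58.4
```

Emit:
move_arm(
  commands=[
    [[0.8,0,0,0,0],[0.8,0,0,0,0],[0.8,0,0,0,0],[0.8,0,0,0,0],[0.8,0,0,0,0],[0.8,0,0,0,0],[0.8,0,0,0,0],[0.8,0,0,0,0],[0.8,0,0,0,0],[0.8,0,0,0,0]],
  ],
)

```text
time: 9.32
tcp_pos: [0.5735, -0.0639, 0.103]
orientation: [3.141, 0.001, 2.613]
force: [-2.4, -1.0, 5.6]
width: 0.011
grasp_force: 59.3
```

```bash
cat > st.py <<'E'
from h import *
for i in range(1):
    s=bot.read_state(); print('tcp',s['tcp_pos'].round(4),'yaw',round(s['orientation'][2],4),'F',s['force'].round(2),'M',s['moment'].round(3),'w',round(s['width'],4),'g',s['grasp_force'],'tau7',s['tau'][6].round(3),'q',s['joints'].round(3))
E
python3 st.py
```

```text
tcp [ 0.5735 -0.0639  0.103 ] yaw 2.6125 F [-2.43 -0.95  5.6 ] M [-0.293  0.383  0.051] w 0.011 g 59.314109086990356 tau7 -0.042 q [-0.108  0.622  0.189  1.845 -0.173  0.689  1.222]
```

Emit:
move_arm(
  commands=[
    [[0.8,0,0,0,0.05],[0.8,0,0,0,0.05],[0.8,0,0,0,0.05],[0.8,0,0,0,0.05],[0.8,0,0,0,0.05],[0.8,0,0,0,0.05],[0.8,0,0,0,0.05],[0.8,0,0,0,0.05],[0.8,0,0,0,0.05],[0.8,0,0,0,0.05]],
  ],
)

```text
time: 10.15
tcp_pos: [0.5734, -0.0641, 0.103]
orientation: [3.141, 0.001, 2.11]
force: [-2.3, -2.4, 7.0]
width: 0.0113
grasp_force: 59.5
```

```bash
cat >> st.py <<'E'
import sys
p,d=imaging.grab_frame('top'); C=cloud('top',d)
# jig frame, pixels cast on planes
c,sn=np.cos(np.radians(9.2)),np.sin(np.radians(9.2)); O=np.array([.5629,-.0038]); J=np.array([[c,sn],[-sn,c]])
def jig(P): return (P[...,:2]-O)@J.T*1000
h,w=d.shape; u,v=np.meshgrid(np.arange(w),np.arange(h)); 
g=p.max(2).astype(int); sp=g-p.min(2)
def rows(z,x0,x1,y0,y1):
    q=jig(onz('top',np.c_[u.ravel(),v.ravel()],z)).reshape(h,w,2); m=(q[...,0]>x0)&(q[...,0]<x1)&(q[...,1]>y0)&(q[...,1]<y1); return q,m
q,m=rows(.041,-18,18,-20,80); b=m&(g>110)&(sp<40); print('plate n',b.sum(),'ymax',np.percentile(q[b][:,1],[50,90,99]).round(1) if b.any() else '')
q,m=rows(.046,-30,30,-10,105); b=m&(g<85)&(p[...,2].astype(int)-p[...,0]>8); print('block n',b.sum(),'x',np.percentile(q[b][:,0],[2,98]).round(1),'y',np.percentile(q[b][:,1],[2,98]).round(1))
E
python3 st.py
```

```text
tcp [ 0.5734 -0.0641  0.103 ] yaw 2.1105 F [-2.32 -2.36  7.03] M [-0.352  0.528  0.21 ] w 0.0113 g 59.524948596954346 tau7 0.435 q [-0.204  0.637  0.32   1.851 -0.294  0.699  0.824]
plate n 159 ymax [ 2.8 14.1 16.3]
block n 491 x [-28.7  17.3] y [23.5 76.1]
```

Emit:
move_arm(
  commands=[
    [[0.8,0,0,0,0.05],[0.8,0,0,0,0.05],[0.8,0,0,0,0.05],[0.8,0,0,0,0.05],[0.8,0,0,0,0.05],[0.8,0,0,0,0.05],[0.8,0,0,0,0.05],[0.8,0,0,0,0.05],[0.8,0,0,0,0.05],[0.8,0,0,0,0.05]],
  ],
)

```text
time: 11.03
tcp_pos: [0.5731, -0.0642, 0.1029]
orientation: [3.141, 0.001, 1.61]
force: [-3.4, -2.1, 7.9]
width: 0.011
grasp_force: 59.7
```

```bash
cat >> st.py <<'E'
cv2.imwrite(f'pics/t{int(s["time"]*100)}.png',cv2.resize(p[165:265,245:395],None,fx=5,fy=5,interpolation=cv2.INTER_CUBIC)); print(s['time'])
E
python3 st.py; ls pics
```

```text
tcp [ 0.5731 -0.0642  0.1029] yaw 1.6104 F [-3.38 -2.07  7.85] M [-0.44   0.642  0.221] w 0.011 g 59.67663824558258 tau7 0.43 q [-0.297  0.66   0.45   1.857 -0.417  0.718  0.429]
plate n 157 ymax [ 3.3 17.3 19.5]
block n 497 x [-28.4  17. ] y [23.5 77. ]
11.0333
crop.png
sc.png
sc2.png
scene0.png
t1103.png
top0.png
```

View pics/t1103.png

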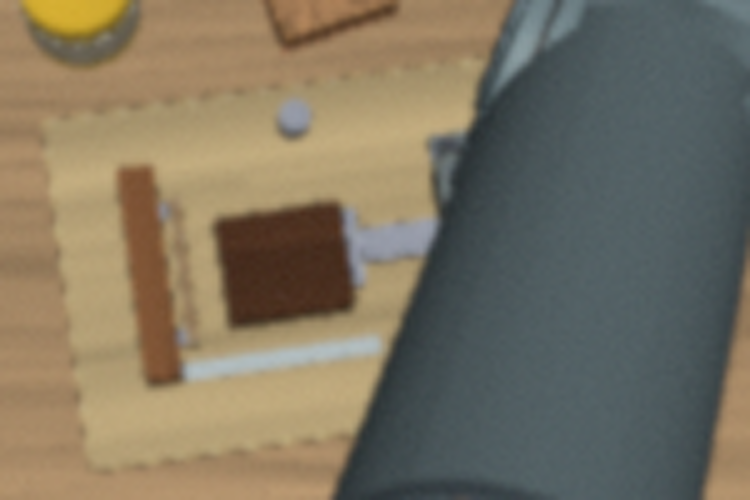

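The plate now touches the block (crop x≈348). The block's far edge is at x≈224 and the pad face at x≈191, so the gap is about 14 mm.

Emit:
move_arm(
  commands=[
    [[0.8,0,0,0,0.07],[0.8,0,0,0,0.07],[0.8,0,0,0,0.07],[0.8,0,0,0,0.07],[0.8,0,0,0,0.07],[0.8,0,0,0,0.07],[0.8,0,0,0,0.07],[0.8,0,0,0,0.07],[0.8,0,0,0,0.07],[0.8,0,0,0,0.07]],
  ],
)

```text
time: 11.92
tcp_pos: [0.5727, -0.0641, 0.1029]
orientation: [-3.141, 0.001, 0.909]
force: [-5.4, -1.7, 9.7]
width: 0.011
grasp_force: 59.9
```

```bash
python3 st.py
```

```text
tcp [ 0.5727 -0.0641  0.1029] yaw 0.9094 F [-5.44 -1.67  9.67] M [-0.454  0.955  0.284] w 0.011 g 59.885655641555786 tau7 0.686 q [-0.42   0.708  0.629  1.865 -0.587  0.762 -0.128]
plate n 73 ymax [22.  27.1 28.1]
block n 487 x [-27.8  17.7] y [32.1 84.8]
11.9167
```

Emit:
move_arm(
  commands=[
    [[0.8,0,0,0,0.012],[0.8,0,0,0,0.012],[0.8,0,0,0,0.012],[0.8,0,0,0,0.012],[0.8,0,0,0,0.012],[0.8,0,0,0,0.012],[0.8,0,0,0,0.012],[0.8,0,0,0,0.012],[0.8,0,0,0,0.012],[0.8,0,0,0,0.012]],
  ],
)

```text
time: 12.8
tcp_pos: [0.5727, -0.0641, 0.103]
orientation: [-3.141, 0.001, 0.792]
force: [-4.6, -1.4, 9.9]
width: 0.011
grasp_force: 59.9
```

```bash
python3 st.py
```

```text
tcp [ 0.5727 -0.0641  0.103 ] yaw 0.7923 F [-4.65 -1.35  9.94] M [-0.332  0.949  0.18 ] w 0.011 g 59.93476688861847 tau7 -0.037 q [-0.439  0.718  0.658  1.866 -0.615  0.771 -0.222]
plate n 51 ymax [24.7 28.6 29.6]
block n 479 x [-27.9  17.7] y [32.8 86.1]
12.8
```

Emit:
move_arm(
  commands=[
    [[0.8,0,0,0,0.012],[0.8,0,0,0,0.012],[0.8,0,0,0,0.012],[0.8,0,0,0,0.012],[0.8,0,0,0,0.012],[0.8,0,0,0,0.012],[0.8,0,0,0,0.012],[0.8,0,0,0,0.012],[0.8,0,0,0,0.012],[0.8,0,0,0,0.012]],
  ],
)

```text
time: 13.68
tcp_pos: [0.5727, -0.064, 0.1029]
orientation: [-3.141, 0.001, 0.672]
force: [-4.7, -1.6, 9.2]
width: 0.0111
grasp_force: 60.0
```

```bash
python3 st.py
```

```text
tcp [ 0.5727 -0.064   0.1029] yaw 0.6723 F [-4.72 -1.64  9.16] M [-0.307  1.002  0.194] w 0.0111 g 59.96197521686554 tau7 -0.037 q [-0.459  0.729  0.687  1.867 -0.643  0.782 -0.318]
plate n 32 ymax [27.1 30.  30.8]
block n 453 x [-27.7  17.7] y [34.9 87.5]
13.6833
```

Emit:
move_arm(
  commands=[
    [[0.8,0,0,0,0.01],[0.8,0,0,0,0.01],[0.8,0,0,0,0.01],[0.8,0,0,0,0.01],[0.8,0,0,0,0.01],[0.8,0,0,0,0.01],[0.8,0,0,0,0.01],[0.8,0,0,0,0.01],[0.8,0,0,0,0.01],[0.8,0,0,0,0.01]],
  ],
)

```text
time: 14.57
tcp_pos: [0.5726, -0.064, 0.1029]
orientation: [-3.141, 0.001, 0.572]
force: [-5.1, -1.4, 9.3]
width: 0.0109
grasp_force: 60.0
```

```bash
python3 st.py
```

```text
tcp [ 0.5726 -0.064   0.1029] yaw 0.5725 F [-5.09 -1.4   9.27] M [-0.28   1.007  0.183] w 0.0109 g 59.99317109584808 tau7 -0.061 q [-0.474  0.739  0.712  1.868 -0.667  0.791 -0.399]
plate n 21 ymax [28.6 31.2 32. ]
block n 433 x [-27.8  18. ] y [36.3 89.1]
14.5667
```

Emit:
move_arm(
  commands=[
    [[0.8,0,0,0,0.01],[0.8,0,0,0,0.01],[0.8,0,0,0,0.01],[0.8,0,0,0,0.01],[0.8,0,0,0,0.01],[0.8,0,0,0,0.01],[0.8,0,0,0,0.01],[0.8,0,0,0,0.01],[0.8,0,0,0,0.01],[0.8,0,0,0,0.01]],
  ],
)

```text
time: 15.45
tcp_pos: [0.5726, -0.0639, 0.1029]
orientation: [-3.141, 0.001, 0.472]
force: [-4.9, -0.5, 10.1]
width: 0.011
grasp_force: 60.0
```

```bash
python3 st.py
```

```text
tcp [ 0.5726 -0.0639  0.1029] yaw 0.4725 F [-4.88 -0.54 10.05] M [-0.249  1.049  0.283] w 0.011 g 60.019633769989014 tau7 -0.06 q [-0.49   0.748  0.736  1.869 -0.69   0.8   -0.48 ]
plate n 14 ymax [29.7 32.4 32.8]
block n 412 x [-27.1  18. ] y [37.4 91.1]
15.45
```

Emit:
move_arm(
  commands=[
    [[0.8,0,0,0,0.003],[0.8,0,0,0,0.003],[0.8,0,0,0,0.003],[0.8,0,0,0,0.003],[0.8,0,0,0,0.003],[0.8,0,0,0,0.003],[0.8,0,0,0,0.003],[0.8,0,0,0,0.003],[0.8,0,0,0,0.003],[0.8,0,0,0,0.003]],
  ],
)

```text
time: 16.33
tcp_pos: [0.5726, -0.0639, 0.1029]
orientation: [-3.141, 0.001, 0.443]
force: [-5.7, -0.8, 10.0]
width: 0.0114
grasp_force: 60.1
```

```bash
python3 st.py; python3 st.py|grep tcp;python3 st.py|grep tcp; ls pics
```

```text
tcp [ 0.5726 -0.0639  0.1029] yaw 0.4428 F [-5.73 -0.82 10.  ] M [-0.289  1.088  0.171] w 0.0114 g 60.0767183303833 tau7 -0.149 q [-0.494  0.751  0.743  1.869 -0.697  0.803 -0.504]
plate n 10 ymax [30.4 32.9 33.2]
block n 396 x [-26.8  18. ] y [38.  91.5]
16.3333
tcp [ 0.5726 -0.0639  0.1029] yaw 0.4426 F [-4.49 -0.9  10.13] M [-0.259  1.105  0.139] w 0.011 g 60.04744112491608 tau7 -0.166 q [-0.494  0.751  0.743  1.869 -0.697  0.803 -0.504]
tcp [ 0.5726 -0.0639  0.1029] yaw 0.4428 F [-5.33 -0.83 10.17] M [-0.247  1.119  0.171] w 0.0111 g 60.012710094451904 tau7 -0.151 q [-0.494  0.751  0.743  1.869 -0.697  0.803 -0.504]
crop.png
sc.png
sc2.png
scene0.png
t1103.png
t1191.png
t1280.png
t1368.png
t1456.png
t1545.png
t1633.png
t1638.png
t1643.png
top0.png
```

View pics/t1643.png

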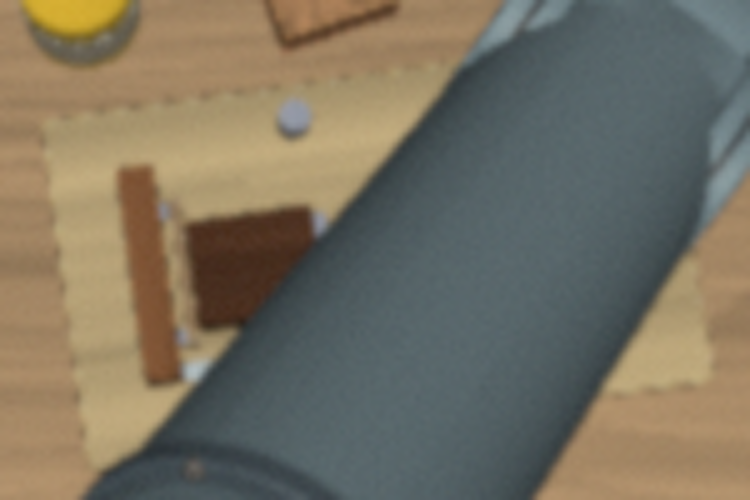

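The block's leading edge (x≈188) is now at or almost at the pad (x≈184). I'll go on in small steps, averaging the moment over several readings.

```bash
cat > avg.py <<'E'
from h import *
A=[]
for i in range(10):
    imaging.grab_frame('top'); s=bot.read_state(); A.append([s['moment'][2],*s['force'],s['orientation'][2]])
A=np.array(A); print(s['time'],'mean Mz,F,yaw',A.mean(0).round(4),'std',A.std(0).round(4))
E
python3 avg.py
```

```text
16.9833 mean Mz,F,yaw [ 0.142  -5.2861 -0.6118 10.2961  0.4428] std [0.0254 0.2969 0.3464 0.3815 0.    ]
```

Emit:
move_arm(
  commands=[
    [[0.8,0,0,0,0.005],[0.8,0,0,0,0.005],[0.8,0,0,0,0.005],[0.8,0,0,0,0.005],[0.8,0,0,0,0.005],[0.8,0,0,0,0.005],[0.8,0,0,0,0.005],[0.8,0,0,0,0.005],[0.8,0,0,0,0.005],[0.8,0,0,0,0.005]],
  ],
)

```text
time: 17.82
tcp_pos: [0.5726, -0.0639, 0.1029]
orientation: [-3.141, 0.001, 0.393]
force: [-5.0, -1.3, 10.8]
width: 0.0109
grasp_force: 60.1
```

```bash
python3 avg.py
```

```text
18.3167 mean Mz,F,yaw [ 0.1483 -5.541  -0.6298 10.4435  0.3928] std [3.060e-02 5.341e-01 3.462e-01 4.218e-01 1.000e-04]
```

Emit:
move_arm(
  commands=[
    [[0.8,0,0,0,0.005],[0.8,0,0,0,0.005],[0.8,0,0,0,0.005],[0.8,0,0,0,0.005],[0.8,0,0,0,0.005],[0.8,0,0,0,0.005],[0.8,0,0,0,0.005],[0.8,0,0,0,0.005],[0.8,0,0,0,0.005],[0.8,0,0,0,0.005]],
  ],
)

```text
time: 19.15
tcp_pos: [0.5726, -0.0639, 0.1029]
orientation: [-3.141, 0.001, 0.343]
force: [-4.7, -0.4, 10.1]
width: 0.0113
grasp_force: 60.1
```

```bash
python3 avg.py
```

```text
19.65 mean Mz,F,yaw [ 0.1797 -5.3661 -0.898  10.8544  0.343 ] std [2.880e-02 3.654e-01 3.238e-01 3.951e-01 1.000e-04]
```

Emit:
move_arm(
  commands=[
    [[0.8,0,0,0,0.005],[0.8,0,0,0,0.005],[0.8,0,0,0,0.005],[0.8,0,0,0,0.005],[0.8,0,0,0,0.005],[0.8,0,0,0,0.005],[0.8,0,0,0,0.005],[0.8,0,0,0,0.005],[0.8,0,0,0,0],[0.8,0,0,0,0]],
  ],
)

```text
time: 20.48
tcp_pos: [0.5725, -0.0638, 0.1029]
orientation: [-3.141, 0.001, 0.303]
force: [-4.7, -0.5, 10.6]
width: 0.0112
grasp_force: 60.1
```

```bash
python3 avg.py;python3 avg.py
```

```text
20.9833 mean Mz,F,yaw [ 0.203  -5.2981 -0.6181 10.9036  0.3031] std [0.0292 0.664  0.3796 0.4595 0.    ]
21.4833 mean Mz,F,yaw [ 0.1963 -5.3349 -0.612  10.5901  0.3031] std [0.0377 0.3647 0.4295 0.5251 0.    ]
```

Emit:
move_arm(
  commands=[
    [[0.8,0,0,0,0.005],[0.8,0,0,0,0.005],[0.8,0,0,0,0.005],[0.8,0,0,0,0.005],[0.8,0,0,0,0.005],[0.8,0,0,0,0.005],[0.8,0,0,0,0.005],[0.8,0,0,0,0.005],[0.8,0,0,0,0.005],[0.8,0,0,0,0.005]],
  ],
)

```text
time: 22.32
tcp_pos: [0.5725, -0.0638, 0.1029]
orientation: [-3.141, 0.001, 0.253]
force: [-5.8, 0.6, 11.0]
width: 0.0112
grasp_force: 60.2
```

```bash
python3 avg.py;python3 avg.py
```

```text
22.8167 mean Mz,F,yaw [ 0.2441 -5.1527 -0.527  10.5287  0.2532] std [3.450e-02 4.882e-01 4.929e-01 5.726e-01 1.000e-04]
23.3167 mean Mz,F,yaw [ 0.2372 -5.4706 -0.58   10.7556  0.2532] std [0.0269 0.5122 0.5143 0.4897 0.    ]
```

Emit:
move_arm(
  commands=[
    [[4,0,0,0,0],[4,0,0,0,0],[4,0,0,0,0],[4,0,0,-1,0],[4,0,0,-2.5,0],[4,0,0,-2.5,0],[4,0,0,0,-0.12],[4,0,0,0,-0.12],[4,0,0,0,-0.12],[4,0,0,0,-0.12]],
  ],
)

```text
time: 24.15
tcp_pos: [0.5735, -0.0634, 0.1631]
orientation: [3.141, -0.001, 0.739]
force: [-0.1, -0.2, -0.1]
width: 0.0396
grasp_force: 0.0
```

Emit:
move_arm(
  commands=[
    [[4,0,0,0,-0.113],[4,0,0,0,-0.113],[4,0,0,0,-0.113],[4,0,0,0,-0.113],[4,0,0,0,-0.113],[4,0,0,0,-0.113],[4,0,0,0,-0.113],[4,0,0,0,-0.113],[4,-1.95,0,0,0],[4,-1.95,0,0,0]],
  ],
)

```text
time: 24.98
tcp_pos: [0.5762, -0.1016, 0.1629]
orientation: [3.141, -0.001, 1.64]
force: [0.2, 0.1, -0.2]
width: 0.04
grasp_force: 0.0
```

Emit:
move_arm(
  commands=[
    [[4,-1.95,0,0,0],[4,-1.9,0,0,0],[4,0,0,0,0],[4,0,0,0,0],[4,0,0,1.5,0],[4,0,0,1.5,0],[4,0,0,1.5,0],[4,0,0,1.2,0],[4,0,0,0.6,0],[4,0,0,0,0]],
  ],
)

```text
time: 25.82
tcp_pos: [0.5776, -0.1398, 0.0981]
orientation: [-3.139, -0.001, 1.638]
force: [-0.6, -0.2, 0.0]
width: 0.0399
grasp_force: 0.0
```

```bash
python3 st.py
```

```text
tcp [ 0.5776 -0.1398  0.0981] yaw 1.6378 F [-0.6  -0.23  0.02] M [ 0.028  0.024 -0.042] w 0.0399 g 0.0 tau7 0.064 q [-0.17   0.696  0.462  1.81  -0.437  0.741  0.594]
plate n 220 ymax [10.7 32.5 35.6]
block n 491 x [-28.   17.4] y [40.2 93.4]
25.8167
```

Emit:
move_arm(
  commands=[
    [[1,0,0,0,0],[1,0,0,0,0],[1,0,0,0,0],[1,0,0,0,0],[1,0,0,0,0],[1,0,0,0,0],[1,0.02,-0.47,0,0.06],[1,0.05,-0.94,0,0.12],[1,0.05,-0.94,0,0.12],[1,0.05,-0.94,0,0.12]],
  ],
)

```text
time: 26.7
tcp_pos: [0.5476, -0.1369, 0.1003]
orientation: [3.137, -0.0, 1.211]
force: [4.3, 0.0, 0.1]
width: 0.0106
grasp_force: 33.1
```

Emit:
move_arm(
  commands=[
    [[1,0.05,-0.94,0,0.12],[1,0.05,-0.94,0,0.12],[1,0.04,-0.78,0,0.1],[1,0.03,-0.62,0,0.08],[1,0.02,-0.47,0,0.06],[1,0.02,-0.47,0,0.06],[1,0.01,-0.31,0,0.04],[1,0.01,-0.31,0,0.04],[1,0,0,0,0],[1,0,0,0,0]],
  ],
)

```text
time: 27.53
tcp_pos: [0.5093, -0.108, 0.1002]
orientation: [3.139, -0.001, 0.596]
force: [-0.5, -1.3, 6.0]
width: 0.0107
grasp_force: 33.6
```

```bash
cat > lk.py <<'E'
from h import *
s=bot.read_state()
v=s['tcp_pos'][:2]-[.5725,-.063]; a=np.arctan2(v[1],v[0])%(2*np.pi); t=np.array([-np.sin(a),np.cos(a)])
print(s['tcp_pos'],s['orientation'][2],s['force'],s['moment'],s['width'],np.hypot(*v),'lock',a-np.radians(209.2),'Ft',s['force'][:2]@t)
E
python3 lk.py
```

```text
[ 0.5093295  -0.107988    0.10016645] 0.5963517352893124 [-0.53547947 -1.31094204  6.02653144] [-0.54974216 -0.01551674 -0.01692097] 0.010663056819904202 0.07755276995004745 lock 0.10920958463305164 Ft 0.7571968457564663
```

Emit:
move_arm(
  commands=[
    [[1,0,-0.16,0,0.02],[1,0,-0.16,0,0.02],[1,0,-0.16,0,0.02],[1,0,-0.16,0,0.02],[1,0,-0.16,0,0.02],[1,0,-0.08,0,0.01],[1,0,0,0,0],[1,0,0,0,0],[1,0,0,0,0],[1,0,0,0,0]],
  ],
)

```text
time: 28.37
tcp_pos: [0.5053, -0.1014, 0.1002]
orientation: [3.137, -0.002, 0.485]
force: [2.1, -6.7, 5.3]
width: 0.0108
grasp_force: 33.5
```

```bash
python3 lk.py
```

```text
[ 0.50526213 -0.10142422  0.10019833] 0.48497470852222513 [ 2.10962518 -6.67832176  5.33478643] [-1.264806   -0.44683948  0.04948482] 0.010769048271219613 0.07744257004307041 lock 0.009538851135745041 Ft 6.845031469958369
```

Emit:
move_arm(
  commands=[
    [[1,0,-0.08,0,0],[1,0,-0.08,0,0],[1,0,-0.05,0,0],[1,0,0,0,0],[1,0,0,0,0],[1,0,0,0,0],[1,0,0,0,0],[1,0,0,0,0],[1,0,0,0,0],[1,0,0,0,0]],
  ],
)

```text
time: 29.2
tcp_pos: [0.5052, -0.1012, 0.1003]
orientation: [3.133, -0.002, 0.484]
force: [5.7, -11.7, -2.2]
width: 0.0106
grasp_force: 33.1
```

```bash
python3 lk.py
```

```text
[ 0.50517615 -0.10123164  0.10026509] 0.48411971744764437 [  5.6743419  -11.69120345  -2.23532054] [-2.20623829 -1.1327473   0.08606203] 0.010621049657054618 0.07742195357722834 lock 0.00682824028447504 Ft 12.968365734452355
```

The ring is against its stop, with the tangential force up to 13 N and no motion. I'm letting go and lifting.

Emit:
move_arm(
  commands=[
    [[4,0,0,0,0],[4,0,0,0,0],[4,0,0,0,0],[4,0,0,0,0],[4,0,0,-1,0],[4,0,0,-2.5,0],[4,0,0,-3,0],[4,0,0,-3,0],[4,0,0,-3,0],[4,0,0,-2.5,0]],
  ],
)

```text
time: 30.03
tcp_pos: [0.5027, -0.0976, 0.2517]
orientation: [3.142, -0.001, 0.486]
force: [1.1, 0.7, -0.2]
width: 0.0397
grasp_force: 0.0
```

Emit:
move_arm(
  commands=[
    [[4,-2,2.5,-1,0],[4,-2,2.5,-1,0],[4,-2,2.5,-1,0],[4,-2,2.5,0,0],[4,-2,2.5,0,0],[4,0,3,0,0],[4,0,3,0,0],[4,0,3,0,0],[4,0,3,0,0],[4,0,0,0,0]],
  ],
)

```text
time: 30.87
tcp_pos: [0.5293, -0.3655, 0.2799]
orientation: [3.138, 0.002, 0.483]
force: [-1.6, 0.5, 0.2]
width: 0.04
grasp_force: 0.0
```

```bash
python3 st.py
python3 - <<'E'
from h import *
C=0
for n in ('top','scene'):
    p,d=imaging.grab_frame(n); C=cloud(n,d)
    m=(np.hypot(C[...,0]-.504,C[...,1]+.101)<.025)&(C[...,2]>.085)&(C[...,2]<.115); print(n,m.sum(),np.argwhere(m)[:,::-1].mean(0))
a=p[140:275,165:325]; t=imaging.grab_frame('top')[0][165:265,245:395]
f=lambda x:cv2.resize(x,(640,int(640*x.shape[0]/x.shape[1])),interpolation=cv2.INTER_CUBIC)
A,B=f(a),f(t); I=np.vstack([A,B]); cv2.imwrite('pics/fin.png',cv2.resize(I,(390,int(I.shape[0]*390/640))))
E
```

```text
tcp [ 0.5293 -0.3655  0.2799] yaw 0.4834 F [-1.57  0.51  0.24] M [-0.024  0.08  -0.036] w 0.04 g 0.0 tau7 0.287 q [-0.051  0.655  0.916  1.569 -0.544  1.189 -0.117]
plate n 222 ymax [11.1 32.5 35.6]
block n 512 x [-28.1  18.7] y [39.8 93.7]
30.8667
top 31 [368.29032258 236.4516129 ]
scene 59 [213.50847458 180.74576271]
```

View pics/fin.png

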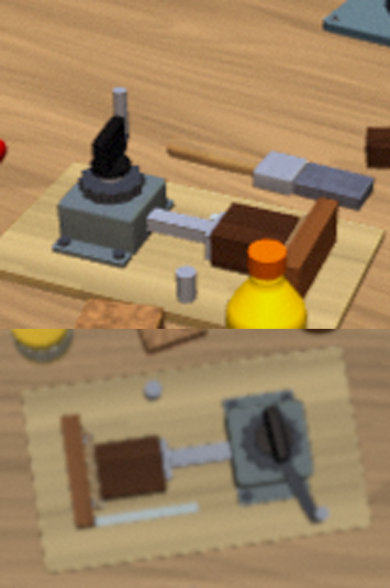

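The pin is back at its original pixels in both views. The block sits between the plate and pad (bottom part, x≈95–165) and did not move during tightening, and the bystanders are undisturbed.

```bash
python3 -c "
from bench import hand_in
print(hand_in())"
```

```text
the job is handed in; nothing more can be done
None
```

The job is done and handed in: the stop bar holds the block against the sprung pad at about 8 N, estimated from the turning torque, the lock ring is back on its stop, and the arm is clear of everything.

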